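# Let the small steel balls out under the sorting card

### The arm

A 7-joint arm with a two-finger parallel gripper is mounted at the origin on a cart in front of the work surface, level with it; the furniture and walls round the work are solid. World frame = base frame: x ahead of the robot, y to its left, z up, the work surface at z = 0. Lengths are in m, angles in degrees, forces in N, time in s.
With the tool pointing down it reaches from about 0.425 to 0.875 m from the base axis. Payload 4.7 kg.
Tool frame: the origin (TCP) lies midway between the tips of the shut fingers; the grasp point (between the pads) lies 19 mm behind it; z points along the fingers, x is the direction in which the jaws open and shut, and the axes are right-handed (so a half turn about z gives the same grasp; the last joint's range is limited). The gripper opens to 87 mm and grips with 3 to 60 N. Pads are 19 mm wide; open, the fingers measure 117 mm over their backs; the gripper's body (75 mm by 190 mm) begins 51 mm behind the grasp point.
Start: joints at [66.01, 18.392, -4.016, 83.108, 1.295, 78.541, -3.26], TCP at [0.273, -0.59, 0.223] pointing down, gripper open.
Joint ranges: [-163.93, 163.93], [-17.29, 119.83], [-79.2, 71.16], [3.27, 140.29], [-89.18, 269.18], [5.43, 117.66], [-154.24, 154.24]. Speed limits (degrees/s): [147.25, 147.25, 180, 180, 180, 180, 180].

### API

Orientations are given as [roll, pitch, yaw] about the fixed x, y, z axes, in that order (R = Rz(yaw) Ry(pitch) Rx(roll)).
In Python, from cell import telemetry, optics, env gives the robot as it stands.
- The arm moves only by the tool arm_command, never from a script. Its arguments are lists of equal length, an entry for each row: "translation": the shift along the tool's x, y, z in cm, a list of three; "twist": the turn about the tool's z in degrees. In form: {"translation": [[x, y, z], ...], "twist": [twist, ...]}. A call has 1 to 10 rows; each row shifts and turns the pose as measured when the row begins, along the tool's axes as they then stand; what a row does not reach is not made up. A row lasts 1/8 s, in which the tool goes at most 62.5 mm and 10.7 degrees, less where a joint would pass 70% of its speed; a pose out of reach is approached as far as the arm can. A call is refused whole if a number of a shift passes 6.25 or a number of a turn 10.7, either way. A call with a gripper value outside its range is refused whole. "grip" is the opening in per cent of the stroke, from 0 (shut) to 100 (fully open), set as the call begins (left out, the last holds). The fingers move at their own pace and stop on an object; "force" is the grip in N (left out, the last holds). Time passes only in rows, so rows that do not move let the fingers close. It gives the time, the measured TCP pose, the force and the opening at its end, in the units of the state.
- telemetry.get_obs(): the state, without advancing time (a new reading comes with each control period).
- optics.read_camera(name): name is "side" or "top" or "wrist"; returns a dict with "img" (384x512x3 uint8, blue, green, red), "fx", "fy", "cx", "cy" (pixels), "dist" ([k1, k2, p1, p2, k3] as OpenCV has them; the pictures are not rectified), "extrinsics" (4x4, takes a point from camera to world coordinates); the wrist camera has in their place "hand_eye" (4x4, takes a point from camera to tool coordinates, whose origin is the TCP and whose axes are the tool frame's). Camera axes: x right, y up, looking along -z (the intrinsics and any distortion apply to the point x, -y, -z); pixel columns grow to the right and rows downward; lengths in m; the calibration is good to about 2 mm. A picture is of the moment at which its call begins: read the wrist's pose just before it. There is no depth.
- env.sign_off(): hands the job in, once; it reports no verdict.
The state is a dict: "time_s": time; "qpos": joint angles; "joint_velocities": joint speeds; "effort": joint torques, N m; "tool_pos": TCP position; "tool_rot": TCP orientation; "force": force on the tool from outside, world axes, zero at the start; "wrist_torque": the same for the moment, N m; "grip_width": finger opening in m.
Only numpy, scipy, OpenCV 4.12 (cv2) and the standard library are available. Lean on these libraries where they do the work, as an engineer would, in place of code of your own. Each camera call takes 0.05 s, during which the arm holds its last target. There are 200 camera calls.

### The job

Raise the white card at the mouth of the sloping sorting pan just far enough, and hold it there, for the two small steel balls to roll out underneath into the trough while the large ball stays behind the card. Then lower the card fully home in its slots so that it shuts the pan again, and let go.

Things in the scene. Friction and masses are not known exactly. Their poses are not given: they have to be found in the camera images.
- chute: fixed plywood sorting pan with grey floor sloping down 0.21 rad to its open mouth and a catch trough (walls 46 mm high) before it. Origin: on the table below the middle of the mouth; +x uphill, away from the robot within 0.5 rad; y along the mouth; z up. Pan floor at mouth 40 mm up; pan 120 mm wide, walls 88 mm. Guide posts 100 mm high (y 60 to 82 mm, both sides) form 11 mm slots for the card.
- card: white card across the mouth, upright in the slots; slides up, stays up only if held. Blade 146 mm wide (y), 7 thick (x), 70 high; mid-top a grip tab 44 wide (y), 13 thick (x), 66 to 116 mm above origin. Origin: middle of underside, 42 mm above the table (2 above the pan floor) when fully down; axes as chute. 0.07-0.14 kg. Raised 20 to 26 mm it passes small balls and stops the large.
- ball_a_center (a point): polished steel ball, 14 mm in diameter (12 g), the same as the other small one; this point is its centre. At the start it lies in the sloping pan against the card; once free it rolls down out of the mouth and drops about 30 mm into the trough.
- ball_b_center (a point): polished steel ball, 14 mm in diameter (12 g), the same as the other small one; this point is its centre. At the start it lies in the sloping pan against the card; once free it rolls down out of the mouth and drops about 30 mm into the trough.
- large_ball_center (a point): polished steel-coloured ball, 44 mm in diameter (about 0.12 kg); this point is its centre. It lies in the pan against the card, between the small balls, and must stay in the pan.
There are look-alikes about, which are no part of the job. Leave any green look-alike of the part that bears large_ball_center alone.

How it is judged (in metres and radians):
On the way:
1. the card is held up in its slots with a narrow gap below it (z of card in the frame of chute between 0.055 and 0.08 m and contact force between card and the fingers above 0.5 N), for 0.2 s.
At the end, for the whole second after the job is handed in: Both small balls lie in the trough; the large ball is in the pan behind the card; the card stands upright in its slots, centred within 10 mm and within 8 mm of fully down (x of ball_a_center in the frame of chute between -0.104 and -0.002 m and y of ball_a_center in the frame of chute between -0.08 and 0.08 m and z of each of ball_a_center, ball_b_center in the frame of chute below 0.035 m and x of ball_b_center in the frame of chute between -0.104 and -0.002 m and y of ball_b_center in the frame of chute between -0.08 and 0.08 m and x of large_ball_center in the frame of chute between 0.005 and 0.115 m and y of large_ball_center in the frame of chute between -0.06 and 0.06 m and z of large_ball_center in the frame of chute between 0.05 and 0.12 m and z of card in the frame of chute between 0.03 and 0.05 m and x of card in the frame of chute between -0.01 and 0.01 m and y of card in the frame of chute between -0.01 and 0.01 m and angle between card's own z axis and vertical below 0.2 rad); the robot touches nothing.
It fails at once if the large ball came out under or past the card (x of large_ball_center in the frame of chute below -0.005 m).
It also fails if it takes over 38 s, if anything falls off the work surface, if the arm or the gripper's body presses on something with over 40 N, if the wrist force passes 120 N, or if a joint passes its speed limit or range.

## Working session

There is one attempt and no reset: what is moved stays moved. The work goes in short steps, Python scripts to look and compute and a tool call to move; the robot and the scene stay as the last step left them, time stands still between calls to the robot, and variables do not carry over. Pictures are saved under pics/ and viewed, about 8 in all and at most 12, crops included, and the job is handed in when it is done.

Besides the shell and the picture viewer there is one more tool, called after "Emit:" as name(argument=value, ...), one argument or row to a line, values as JSON. arm_command: Moves the arm, as the interface text tells. Its arguments: {"type":"object","properties":{"translation":{"type":"array","items":{"type":"array","items":{"type":"number"}}},"twist":{"type":"array","items":{"type":"number"}},"grip":{"type":"number"},"force":{"type":"number"}},"required":["translation","twist"]}

```bash
mkdir -p pics; cat > h.py <<'E'
import numpy as np, cv2
from scipy.spatial.transform import Rotation as R
from cell import telemetry, optics, env
def snap(name,out):
    o=telemetry.get_obs(); c=optics.read_camera(name); cv2.imwrite('pics/'+out,c['img'])
    if 'hand_eye' in c:
        T=np.eye(4); T[:3,:3]=R.from_euler('xyz',o['tool_rot'],degrees=True).as_matrix(); T[:3,3]=o['tool_pos']
        c['extrinsics']=T@np.array(c['hand_eye'])
    np.savez('pics/'+out[:-4]+'.npz',**{k:np.array(c[k]) for k in('img','fx','fy','cx','cy','dist','extrinsics')})
    return c
def load(n): return np.load('pics/'+n+'.npz')
def K(c): return np.array([[c['fx'],0,c['cx']],[0,c['fy'],c['cy']],[0,0,1.]],float)
def ray(c,uv):
    p=cv2.undistortPoints(np.array([[uv]],float),K(c),np.array(c['dist'],float))[0,0]
    E=np.array(c['extrinsics']); return E[:3,3],E[:3,:3]@np.array([p[0],-p[1],-1])
def atz(c,uv,z):
    o,d=ray(c,uv); return o+d*(z-o[2])/d[2]
def proj(c,P):
    E=np.linalg.inv(np.array(c['extrinsics'])); q=(np.atleast_2d(P)@E[:3,:3].T+E[:3,3])*[1,-1,-1]
    return cv2.projectPoints(q,np.zeros(3),np.zeros(3),K(c),np.array(c['dist'],float))[0][:,0]
E
python3 - <<'E'
from h import *
o=telemetry.get_obs();print(o)
a=snap('top','top0.png');b=snap('side','side0.png')
print(a['extrinsics'],b['extrinsics'],a['fx'],b['fx'])
E
```

```text
{'time_s': 0.0, 'qpos': array([66.01080173, 18.43939852, -4.01619693, 83.17588331,  1.29545606,
       78.54124876, -3.26232392]), 'joint_velocities': array([ 0.06004975, -0.01043371,  0.03386657, -0.01724987,  0.02070111,
       -0.01206136,  0.009592  ]), 'effort': array([ 4.26322285e-04, -4.91281486e+01, -4.03501410e-01, -3.12525702e+01,
       -6.39788643e-02,  4.38749744e-02,  1.61533899e-04]), 'tool_pos': array([ 0.27233354, -0.58957545,  0.22144918]), 'tool_rot': array([ 1.79993924e+02,  1.11256030e-01, -6.52026376e+01]), 'force': array([-1.45029329, -0.07131775, -0.3494548 ]), 'wrist_torque': array([-0.01749651,  0.02171161,  0.00296175]), 'grip_width': 0.08729774298500032}
[[-0.0245048   0.99466125 -0.10024225  0.51678412]
 [-0.99907157 -0.02081195  0.03772074  0.1232482 ]
 [ 0.03543312  0.10107352  0.99424777  0.90428983]
 [ 0.          0.          0.          1.        ]] [[-0.91229736  0.14956527 -0.38123977  0.25278867]
 [-0.409493   -0.32090977  0.85400961  0.8525093 ]
 [ 0.00538662  0.93522572  0.35401107  0.36541402]
 [ 0.          0.          0.          1.        ]] 490.27124443697 442.10281577823537
```

View pics/top0.png

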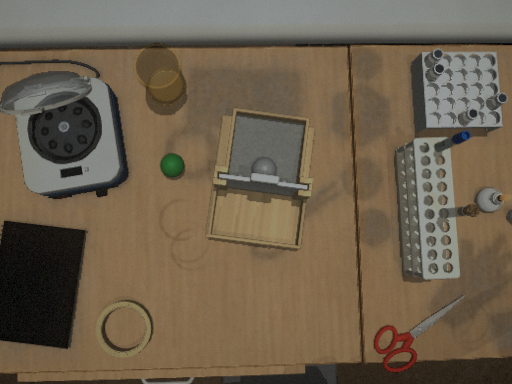

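View pics/side0.png

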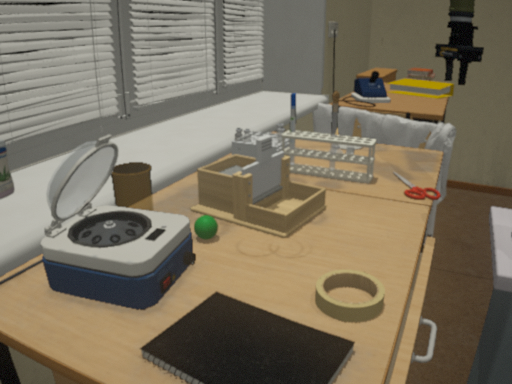

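The top view shows the pan with the card at about (263,182), the large ball at (264,166) and the green decoy at (172,165), well clear. In the side view the card and tab are at about (262,160). I'll enlarge both to measure.

```bash
python3 - <<'E'
from h import *
a=load('top0')['img'][100:255,200:325]; b=load('side0')['img'][120:235,190:335]
A=cv2.resize(a,None,fx=3.8,fy=3.8,interpolation=cv2.INTER_CUBIC)
cv2.imwrite('pics/crop0.png',A)
E
```

```text
(no output)
```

View pics/crop0.png

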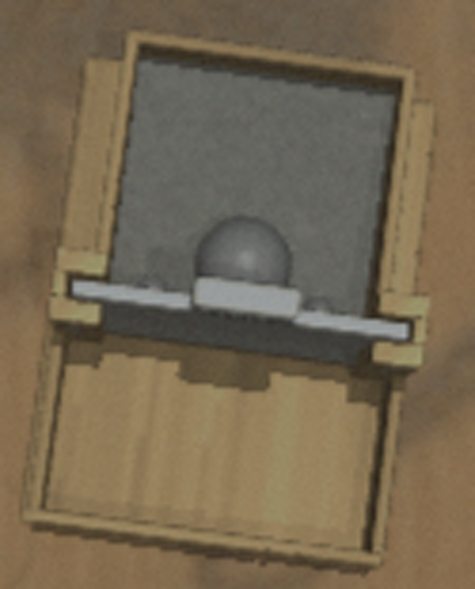

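```bash
python3 - <<'E'
from h import *
c=load('top0')
f=lambda u,z:atz(c,(u[0]/3.8+200-.37,u[1]/3.8+100-.37),z)
P=lambda n,u,z:print(n,f(u,z).round(4))
tab=[f(u,.158) for u in[(196,278),(299,290),(298,318),(194,307)]]
for t in tab: print('tab',t.round(4))
print('tab c',np.mean(tab,0), [np.linalg.norm(tab[i]-tab[i-1]).round(4) for i in range(4)])
L=f((72,288),.112);Rr=f((408,331),.112);print('blade',L,Rr,(L+Rr)/2,np.linalg.norm(L-Rr))
d=L-Rr;print('yaw of +y axis minus90', np.degrees(np.arctan2(d[1],d[0]))-90)
q=[f(u,.1) for u in[(62,250),(52,318),(420,366),(428,297)]]
print('posts',np.array(q).round(4),np.mean(q,0))
d=q[1]+q[0]-q[2]-q[3];print(np.degrees(np.arctan2(d[1],d[0]))-90, np.linalg.norm(d)/2)
# trough corner top z .046
t=[f(u,.046) for u in[(24,520),(380,570)]];d=t[0]-t[1];print('trough',t,np.degrees(np.arctan2(d[1],d[0]))-90,np.linalg.norm(d))
s=load('side0')
B=s['img'][110:240,180:340];cv2.imwrite('pics/crop1.png',cv2.resize(B,None,fx=4.5,fy=4.5,interpolation=cv2.INTER_CUBIC))
# predicted tab top corners & centre in side crop
m=np.mean(tab,0);print((proj(s,[m,(L+Rr)/2])-[180,110])*4.5)
E
```

```text
tab [0.6121 0.0984 0.158 ]
tab [0.6063 0.0568 0.158 ]
tab [0.595  0.0576 0.158 ]
tab [0.6003 0.0995 0.158 ]
tab c [0.6034111  0.07808109 0.158     ] [np.float64(0.0118), np.float64(0.0419), np.float64(0.0114), np.float64(0.0422)]
blade [0.61468463 0.15001238 0.112     ] [0.59318461 0.00634825 0.112     ] [0.60393462 0.07818031 0.112     ] 0.1452640136978299
yaw of +y axis minus90 -8.511416192970799
posts [[ 6.329e-01  1.545e-01  1.000e-01]
 [ 6.033e-01  1.593e-01  1.000e-01]
 [ 5.789e-01 -1.000e-04  1.000e-01]
 [ 6.091e-01 -4.700e-03  1.000e-01]] [0.60604135 0.07722473 0.1       ]
-8.592156857747781 0.16112663379675116
trough [array([0.51644361, 0.1760216 , 0.046     ]), array([0.48958118, 0.013399  , 0.046     ])] -9.379570155147604 0.1648262721293319
[[378.28908396 119.66464163]
 [376.71820898 220.35191951]]
```

View pics/crop1.png

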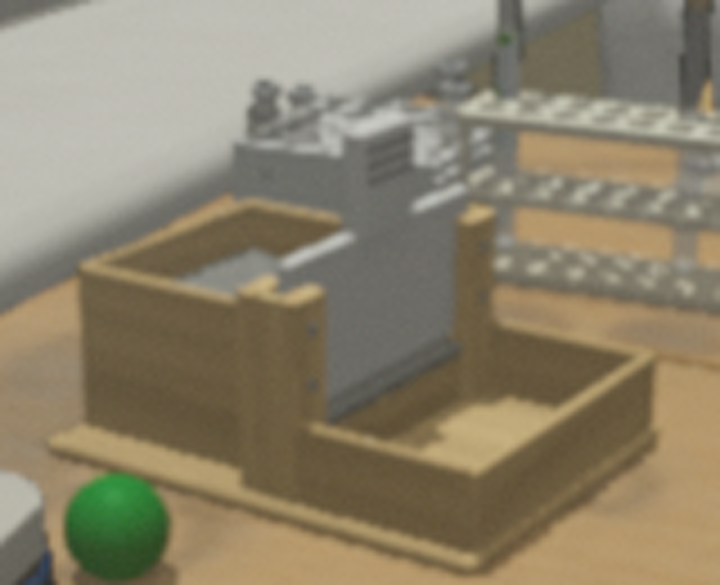

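The side crop confirms the fit: the predicted tab top (378,120) lands on the tab and the blade is upright in its slots. Chute yaw is about -8.5°, and the tab centre is at (0.6035, 0.078).

```bash
python3 - <<'E'
import numpy as np
th=np.degrees(np.arctan2(.668,.331))
for k in range(10):
    a=np.radians(th-(-65.2+5.7*k)); print([round(5.4*np.cos(a),1),round(-5.4*np.sin(a),1),-0.8],end=',')
E
```

```text
[np.float64(-3.4), np.float64(-4.2), -0.8],[np.float64(-3.0), np.float64(-4.5), -0.8],[np.float64(-2.5), np.float64(-4.8), -0.8],[np.float64(-2.0), np.float64(-5.0), -0.8],[np.float64(-1.5), np.float64(-5.2), -0.8],[np.float64(-1.0), np.float64(-5.3), -0.8],[np.float64(-0.4), np.float64(-5.4), -0.8],[np.float64(0.1), np.float64(-5.4), -0.8],[np.float64(0.6), np.float64(-5.4), -0.8],[np.float64(1.2), np.float64(-5.3), -0.8],
```

Emit:
arm_command(
  translation=[
    [-3.4,-4.2,-1.2],
    [-3.0,-4.5,-1.2],
    [-2.5,-4.8,-1.2],
    [-2.0,-5.0,-1.2],
    [-1.5,-5.2,-0.8],
    [-1.0,-5.3,-0.8],
    [-0.4,-5.4,-0.8],
    [0.1,-5.4,-0.8],
    [0.6,-5.4,-0.8],
    [1.2,-5.3,-0.8],
  ],
  twist=[-5.7,-5.7,-5.7,-5.7,-5.7,-5.7,-5.7,-5.7,-5.7,-5.7],
  grip=60,
)

```text
time_s: 1.35
tool_pos: [0.5085, -0.0904, 0.3154]
tool_rot: [-179.8, 0.5, -7.0]
force: [0.8, -0.6, 0.3]
grip_width: 0.0523
```

Emit:
arm_command(
  translation=[
    [1.85,-4.5,2.0],
    [1.85,-4.5,2.0],
    [1.85,-4.5,2.0],
    [1.85,-4.3,2.0],
    [0,0,2.0],
    [0,0,0],
  ],
  twist=[0.5,0.5,0.5,0,0,0],
)

```text
time_s: 2.1
tool_pos: [0.6074, 0.0876, 0.2115]
tool_rot: [-179.7, 0.5, -8.0]
force: [0.2, -0.4, 1.1]
grip_width: 0.0519
```

```bash
python3 - <<'E'
from h import *
c=snap('wrist','w0.png');o=telemetry.get_obs();print(o['tool_pos'],o['tool_rot'],o['time_s'])
t=np.array([.6035,.078,.121]);d=t-o['tool_pos'];print('tool-axes cm',R.from_euler('xyz',o['tool_rot'],degrees=True).as_matrix().T@d*100)
print('predicted tab centre px',proj(c,[[.6035,.078,.158]]))
E
```

```text
[0.60791733 0.08823637 0.21277403] [-179.65393152    0.40420531   -8.02113292] 2.15
tool-axes cm [-0.22982359  1.13068396  9.1725908 ]
predicted tab centre px [[259.35295225 219.91736723]]
```

View pics/w0.png

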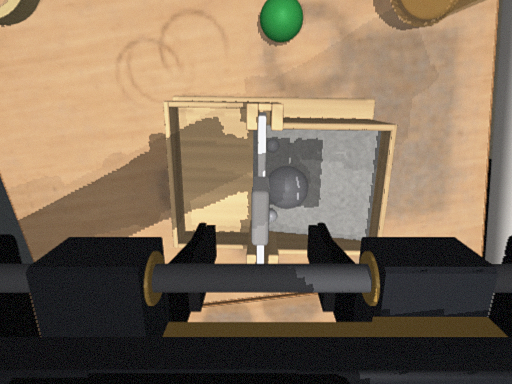

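The wrist view shows the tab at column 260, rows 178–243, which agrees across the jaws with the predicted (259,220). The blade is parallel to the pads, and the large ball is at (288,187) with the small ones at (272,145) and (271,214). Next I'll go down to the tab.

Emit:
arm_command(
  translation=[
    [-0.2,1.0,1.5],
    [-0.1,0.1,3.0],
    [0,0,3.0],
    [0,0,1.5],
    [0,0,0],
  ],
  twist=[0.3,0,0,0,0],
)

```text
time_s: 2.78
tool_pos: [0.604, 0.0707, 0.1227]
tool_rot: [-179.8, 0.0, -8.9]
force: [-0.3, -0.0, 1.5]
grip_width: 0.0521
```

```bash
python3 - <<'E'
from h import *
o=telemetry.get_obs();print(o['tool_pos'],o['tool_rot'],o['time_s'],o['force'])
t=np.array([.6035,.078,.121]);d=t-o['tool_pos'];print('tool-axes cm',R.from_euler('xyz',o['tool_rot'],degrees=True).as_matrix().T@d*100)
E
```

```text
[0.60404542 0.07069044 0.12268527] [-1.79830605e+02  2.32101915e-02 -8.85276500e+00] 2.775 [-0.27838872 -0.00665562  1.50646228]
tool-axes cm [-0.16631495 -0.71335292  0.17070415]
```

Emit:
arm_command(
  translation=[
    [-0.1,-0.6,0.1],
    [0,0,0],
  ],
  twist=[0,0],
)

```text
time_s: 3.02
tool_pos: [0.6053, 0.0771, 0.1239]
tool_rot: [-179.8, -0.2, -8.9]
force: [0.2, 0.5, 0.5]
grip_width: 0.0521
```

Emit:
arm_command(
  translation=[
    [0,0,0],
    [0,0,0],
    [0,0,0],
    [0,0,0],
    [0,0,0],
    [0,0,0],
  ],
  twist=[0,0,0,0,0,0],
  grip=0,
  force=12,
)

```text
time_s: 3.78
tool_pos: [0.6054, 0.0777, 0.1255]
tool_rot: [-179.8, -0.2, -8.9]
force: [-0.5, 0.3, 0.5]
grip_width: 0.013
```

Emit:
arm_command(
  translation=[
    [0,0,-0.6],
    [0,0,-0.6],
    [0,0,-0.6],
    [0,0,0],
  ],
  twist=[0,0,0,0],
)

```text
time_s: 4.28
tool_pos: [0.6053, 0.0775, 0.1443]
tool_rot: [-179.8, -0.2, -8.9]
force: [-0.2, 0.1, -0.5]
grip_width: 0.0128
```

Emit:
arm_command(
  translation=[
    [0,0,-0.4],
    [0,0,0],
    [0,0,0],
  ],
  twist=[0,0,0],
)

```text
time_s: 4.65
tool_pos: [0.6051, 0.0774, 0.1483]
tool_rot: [-179.8, -0.2, -8.9]
force: [-0.6, -0.8, -1.9]
grip_width: 0.0131
```

```bash
python3 - <<'E'
from h import *
o=telemetry.get_obs();print(o['tool_pos'],o['time_s'],o['force'])
s=snap('side','s1.png');t=snap('top','t1.png');w=snap('wrist','w1.png')
B=cv2.resize(s['img'][110:240,180:340],(480,390),interpolation=cv2.INTER_CUBIC)
A=cv2.resize(w['img'][80:280,140:420],(560,400))[:390,:320] if 0 else cv2.resize(t['img'][100:255,195:322],(319,390),interpolation=cv2.INTER_CUBIC)
cv2.imwrite('pics/c2.png',np.hstack([B,A]))
E
```

```text
[0.60508549 0.07741871 0.14834826] 4.65 [-0.59516927 -0.79652117 -1.87775708]
```

View pics/c2.png

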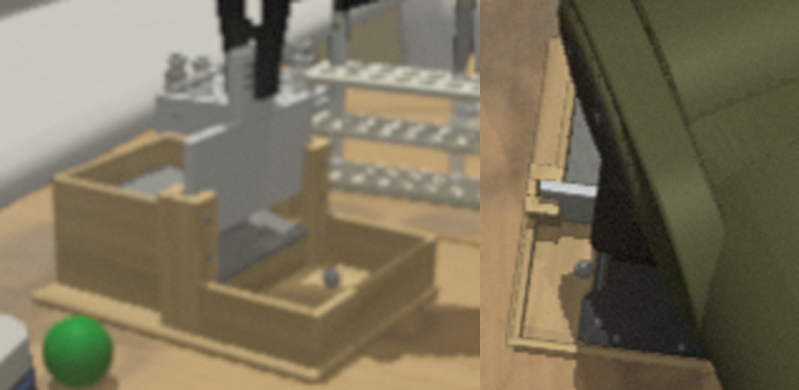

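The card is raised about 23 mm. The side view shows one small ball in the trough at (331,277) and the top view one at (583,268). I'll hold the card up longer and check whether these are two balls.

Emit:
arm_command(
  translation=[
    [0,0,0],
    [0,0,0],
    [0,0,0],
    [0,0,0],
    [0,0,0],
    [0,0,0],
  ],
  twist=[0,0,0,0,0,0],
)

```text
time_s: 5.55
tool_pos: [0.605, 0.0775, 0.1481]
tool_rot: [-179.8, -0.1, -8.9]
force: [-1.1, 0.8, -0.5]
grip_width: 0.0132
```

```bash
python3 - <<'E'
from h import *
s=load('s1');t=load('t1')
print(atz(s,(331/3+180,277/3+110),.017),atz(t,((583-480)*127/319+195,268*155/390+100),.017))
s=snap('side','s2.png');w=snap('wrist','w2.png')
B=cv2.resize(s['img'][110:240,180:340],(480,390),interpolation=cv2.INTER_CUBIC)
A=cv2.resize(w['img'][60:300,110:430],(520,390),interpolation=cv2.INTER_CUBIC)[:,:320]
cv2.imwrite('pics/c3.png',np.hstack([B,A]))
E
```

```text
[0.5544742  0.05194512 0.017     ] [0.56909536 0.12271057 0.017     ]
```

View pics/c3.png

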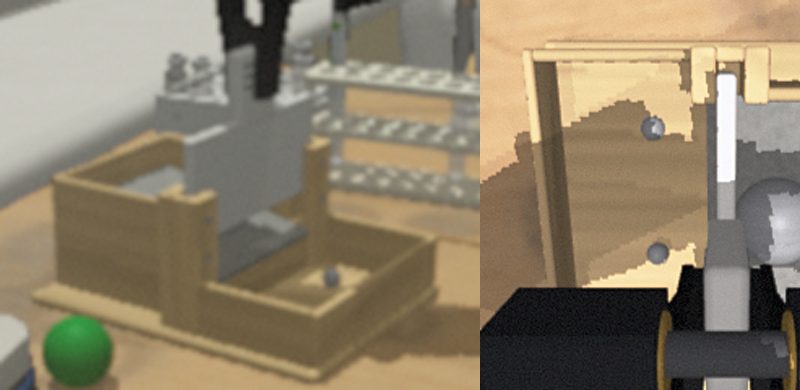

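Both small balls rest in the trough, at (652,128) and (657,253) in the wrist view, and the large ball is still behind the card. Lowering now.

Emit:
arm_command(
  translation=[
    [0,0,0.6],
    [0,0,0.6],
    [0,0,0.6],
    [0,0,0.4],
    [0,0,0],
  ],
  twist=[0,0,0,0,0],
)

```text
time_s: 6.28
tool_pos: [0.6051, 0.0777, 0.1254]
tool_rot: [-179.8, -0.2, -8.9]
force: [-1.2, 0.3, 1.8]
grip_width: 0.0133
```

Back at the starting height, 0.1254 m against 0.1255 m. Opening the fingers, then raising the arm.

Emit:
arm_command(
  translation=[
    [0,0,0],
    [0,0,0],
    [0,0,0],
    [0,0,0],
    [0,0,0],
  ],
  twist=[0,0,0,0,0],
  grip=55,
)

```text
time_s: 6.9
tool_pos: [0.6062, 0.0774, 0.1253]
tool_rot: [-179.8, -0.3, -8.9]
force: [-0.7, -0.0, -0.2]
grip_width: 0.0465
```

Emit:
arm_command(
  translation=[
    [0,0,-1.0],
    [0,0,-3.0],
    [0,0,-4.0],
    [0,0,-4.0],
    [0,4,-3.0],
    [0,5,0],
    [0,5,0],
    [0,5,0],
    [0,5,0],
    [0,0,0],
  ],
  twist=[0,0,0,0,0,0,0,0,0,0],
)

```text
time_s: 8.15
tool_pos: [0.569, -0.1656, 0.287]
tool_rot: [-179.8, -0.8, -8.6]
force: [-0.6, 0.3, -0.0]
grip_width: 0.048
```

```bash
python3 - <<'E'
from h import *
s=snap('side','s3.png');t=snap('top','t3.png')
B=cv2.resize(s['img'][110:240,180:340],(480,390),interpolation=cv2.INTER_CUBIC)
A=cv2.resize(t['img'][100:255,195:322],(319,390),interpolation=cv2.INTER_CUBIC)
cv2.imwrite('pics/c4.png',np.hstack([B,A]))
d=cv2.absdiff(s['img'],load('side0')['img'])[130:170,235:300];print(d.max(),d.mean())
E
```

```text
9 1.4142307692307692
```

View pics/c4.png

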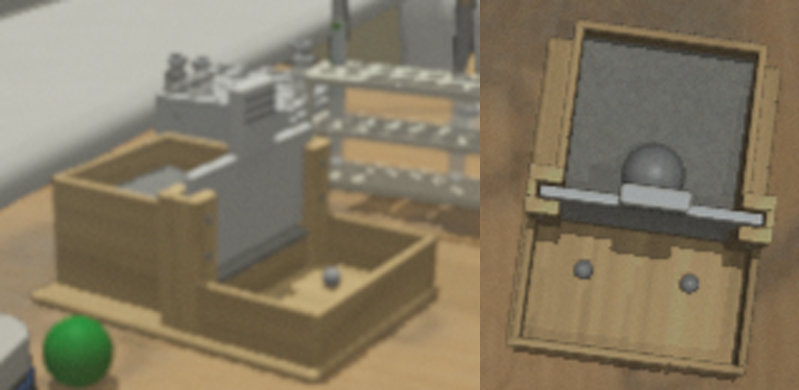

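The final view shows the card fully down, matching the first image to within noise (maximum difference 9). Small balls are in the trough at (583,268) and (690,283), the large ball is in the pan at (653,170), and the arm is clear.

```bash
python3 -c "
from cell import env; print(env.sign_off())"
```

```text
the job is handed in; nothing more can be done
None
```

The job is done and handed in at about 8 s of the 38 s allowed; signing off gave no verdict. I gripped the card's tab at 12 N, raised it about 23 mm and held it for over a second. Both small balls rolled out into the trough. I then lowered the card to its starting height (0.1254 m against 0.1255 m by the tool reading), let go and moved the arm clear.

In the last pictures:
- **Small balls:** both lie in the trough.
- **Large ball:** it is in the pan behind the card.
- **Card:** it is fully down in its slots; around the card the side picture matches the first one to within noise.
- **Green ball:** it looks undisturbed.

One earlier reading disagreed slightly: before the grasp, the wrist picture put the tab about 6 mm along the mouth from where the top view had it. I used the top-view position, and the grip held.

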